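# Set a short offcut from the bin against the stop of the drilling cradle

## Robot

A 7-joint arm with a two-finger parallel gripper is mounted at the origin on a cart in front of the work surface, level with it; the furniture and walls round the work are solid. World frame = base frame: x ahead of the robot, y to its left, z up, the work surface at z = 0. Lengths are in m, angles in rad, forces in N, time in s.
With the tool pointing down it reaches from about 0.35 to 0.9 m from the base axis. Payload 19.9 kg.
Tool frame: the origin (TCP) lies midway between the tips of the shut fingers; the grasp point (between the pads) lies 19 mm behind it; y points along the fingers, x is the direction in which the jaws open and shut, and the axes are right-handed (so a half turn about y gives the same grasp; the last joint's range is limited). The gripper opens to 85 mm and grips with 20 to 120 N. Pads are 22 mm wide; open, the fingers measure 114 mm over their backs; the gripper's body (76 mm by 85 mm) begins 54 mm behind the grasp point. The pads swing forward as they close: fully open they stand 13 mm farther back than shut.
Start: joints at [1.26, 0.417, -0.01, 1.614, 0.005, 1.111, -0.053], TCP at [0.167, -0.602, 0.231] pointing down, gripper open.
Joint ranges: [-2.81, 2.81], [-0.39, 2.02], [-1.27, 1.25], [0.06, 2.57], [-1.19, 4.33], [0.19, 2], [-2.82, 2.82]. Speed limits (rad/s): [1.89, 1.89, 2.39, 2.39, 3.01, 3.01, 3.01].

## Interface

Orientations are given as [roll, pitch, yaw] about the fixed x, y, z axes, in that order (R = Rz(yaw) Ry(pitch) Rx(roll)).
In Python, from workcell import arm gives the robot as it stands. The module is installed in compiled form; this text tells all that it offers.
- The arm moves only by the tool arm_command, never from a script. Its argument "commands" is a list of rows, each an object with "linear": the shift along the tool's x, y, z in cm, a list of three; "rotation": the turn, a rotation vector about the tool's x, y, z in rad, a list of three; "jaw": the closure, from -1 (fully open) to 1 (shut). In form: [{"linear": [dx, dy, dz], "rotation": [wx, wy, wz], "jaw": jaw}, ...]. A call has 1 to 12 rows; each row is the pose to reach, as a shift and turn from the pose commanded when the call began, along the tool's axes at that moment; what a row does not reach only later rows make up. A row lasts 1/12 s, in which the tool goes at most 41.7 mm and 7.16 degrees, less where a joint would pass 70% of its speed; a pose out of reach is approached as far as the arm can. A call with a gripper value outside its range is refused whole. The fingers move at their own pace and stop on an object; "newtons" is the grip in N (left out, the last holds). Time passes only in rows, so rows that repeat a pose let the fingers close. It gives the time, the measured TCP pose, the force and the opening at its end, in the units of the state.
- arm.get_state(): the state, without advancing time (a new reading comes with each control period).
- arm.grab_frame(name): name is "scene" or "side" or "wrist"; returns the picture (480x640x3 uint8, red, green, blue); there is no depth.
- arm.camera_info(name): a dict with "fx", "fy", "cx", "cy" (pixels), "R" (3x3) and "t" (3): a world point X has camera coordinates R X + t; the wrist camera has in their place "hand_eye" (4x4, takes a point from camera to tool coordinates, whose origin is the TCP and whose axes are the tool frame's). Camera axes: x right, y down, z forward; pixel columns grow to the right and rows downward; lengths in m; the calibration is good to about 2 mm. A picture is of the moment at which its call begins: read the wrist's pose just before it. camera_info takes no time and is no camera call.
- arm.sign_off(): hands the job in, once; it reports no verdict.
The state is a dict: "time": time; "joint_positions": joint angles; "joint_vel": joint speeds; "effort": joint torques, N m; "ee_pos": TCP position; "ee_rot": TCP orientation; "ft_force": force on the tool from outside, world axes, zero at the start; "moment": the same for the moment, N m; "width": finger opening in m.
Only numpy, scipy, OpenCV 4.12 (cv2) and the standard library are available. Lean on these libraries where they do the work, as an engineer would, in place of code of your own. Each camera call takes 0.05 s, during which the arm holds its last target.

## Task

Lift the short, thick round offcut out of its compartment in the offcut bin, lay it down on the bare bench and let go, then take it again by its two ends (the cradle's cheeks leave no room for fingers along its sides) and lay it flat in the trough of the drilling cradle, butted up against the metal stop, ready for drilling. Leave the two thinner offcuts in their compartments and the wax tin where it stands.

Things in the scene. Friction and masses are not known exactly. Their poses are not given: they have to be found in the camera images.
- offcut_bin: Plywood open-topped bin, fixed, 150 x 198 x 45 mm (x, y, z), walls, floor and dividers 6 mm thick; origin under its centre, on the bench. Two dividers along its x make three compartments, centred at y = -64, 0 and +64 mm, each 138 mm (x) by 58 mm (y) inside. Any of the three offcuts may lie in any of them.
- short_offcut_center (a point): Centre of the short thick round offcut of dark wood: 50 mm long, 19 mm thick, 14 to 30 g. Its y axis is its length. It is free and does not roll (it behaves as a 19 mm square bar). In the bin it lies along the bin's y, its ends only a few mm from the compartment's walls, with free room along both its sides, so it can be held across its 19 mm thickness only.
- thin_offcut_center (a point): Centre of a thin round offcut, 70 mm long, 11 mm thick, in another compartment (bystander); its y axis is its length.
- long_offcut_center (a point): Centre of a long thin round offcut, 100 mm long, 12 mm thick, in another compartment (bystander); its y axis is its length.
- cradle_seat (a point): Where the centre of the short offcut lies when it rests on the trough's floor and butts against the stop: on the trough's centre line, 9.5 mm above the trough's floor, 24.5 mm above the bench, straight above the cradle's origin. x runs along the trough towards the stop, z up.
- drill_cradle: Fixed wooden cradle, origin on the bench. Base 76 mm wide (y), x -65 to +40 mm, top (the trough's floor) 15 mm up. Two cheeks, x -18 to +12, 23 mm apart, 18 mm thick, 22 mm above that floor, upper inner edges sloped. Aluminium stop bar across: face at x = +25, 13 mm thick, 6 mm above that floor, so a finger on the offcut's end can pass over it. The offcut stands out at both ends of the cheeks.
- wax_tin_center (a point): Centre of a round flat wax tin, 77 mm across, 28 mm high, standing loose on the bench behind the middle (bystander).
Mind the look-alikes: they are no part of the job. What is shaped like the part that bears short_offcut_center but green is not meant.

How it is judged:
By the outcome, as a careful person would: the job done as asked, in the order asked, and still so for the second after the job is handed in, with the robot touching nothing.
It also fails if it takes over 58 s, if anything falls off the work surface, if the arm or the gripper's body presses on something with over 40 N, if the wrist force passes 120 N, or if a joint passes its speed limit or range.

## Working session

There is one attempt and no reset: what is moved stays moved. The work goes in short steps, Python scripts to look and compute and a tool call to move; the robot and the scene stay as the last step left them, time stands still between calls to the robot, and variables do not carry over. Pictures are saved under pics/ and viewed, and the job is handed in when it is done.

Besides the shell and the picture viewer there is one more tool, called after "Request:" in YAML: its name, and indented under it one key for each argument. arm_command: Moves the arm, as the interface text tells. Its arguments: {"type":"object","properties":{"commands":{"type":"array"},"newtons":{"type":"number"}},"required":["commands"]}

```bash
mkdir -p pics
python3 - <<'E'
from workcell import arm
import cv2, numpy as np
np.set_printoptions(precision=4,suppress=True)
s=arm.get_state(); print(s)
for n in ("scene","side"):
    cv2.imwrite(f"pics/{n}0.png",arm.grab_frame(n)[:,:,::-1]); print(n,arm.camera_info(n))
print(arm.camera_info("wrist"))
E
```

```text
{'time': 0.0, 'joint_positions': array([ 1.2595,  0.418 , -0.0103,  1.6142,  0.0047,  1.1107, -0.053 ]), 'joint_vel': array([-0.0003, -0.0007, -0.0003, -0.0002,  0.001 , -0.0013, -0.0003]), 'effort': array([ -0.0009, -86.4454,   0.6788, -43.4902,   0.0191,   0.0074,
        -0.    ]), 'ee_pos': array([ 0.1665, -0.6021,  0.2307]), 'ee_rot': array([-1.5709,  0.0012, -1.301 ]), 'ft_force': array([-0.2212,  0.5785, -1.2196]), 'moment': array([0.0734, 0.0132, 0.0011]), 'width': 0.08512017781754594}
scene {'fx': 576.7455202164969, 'fy': 576.7455202164969, 'cx': 325.6781277563798, 'cy': 242.58101042300615, 'R': array([[-0.438 , -0.8989,  0.0136],
       [-0.6624,  0.3124, -0.6809],
       [ 0.6078, -0.3072, -0.7323]]), 't': array([0.269 , 0.3885, 0.7501])}
side {'fx': 446.61905984995025, 'fy': 446.61905984995025, 'cx': 317.57761636689276, 'cy': 240.8552542695582, 'R': array([[ 0.9987,  0.0482,  0.0145],
       [ 0.0318, -0.3796, -0.9246],
       [-0.039 ,  0.9239, -0.3807]]), 't': array([-0.5572,  0.0369,  0.8968])}
{'fx': 385.5704496882968, 'fy': 385.5704496882968, 'cx': 322.96694126034186, 'cy': 241.31283032501779, 'hand_eye': array([[ 1.    , -0.0007, -0.0001, -0.0005],
       [-0.0001, -0.2938,  0.9559, -0.1426],
       [-0.0007, -0.9559, -0.2938,  0.0739],
       [ 0.    ,  0.    ,  0.    ,  1.    ]])}
```

View pics/scene0.png

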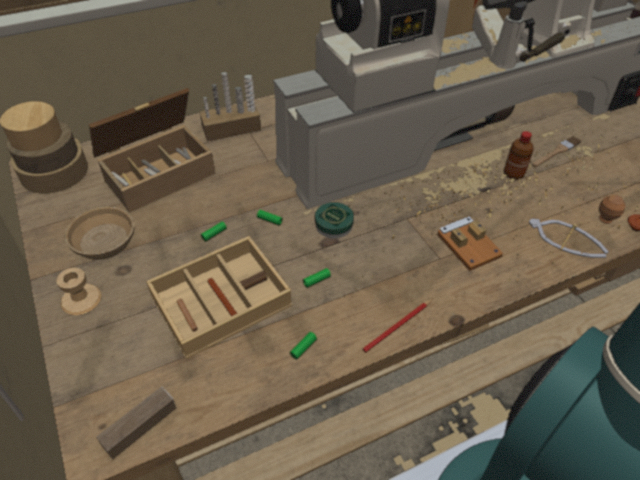

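View pics/side0.png

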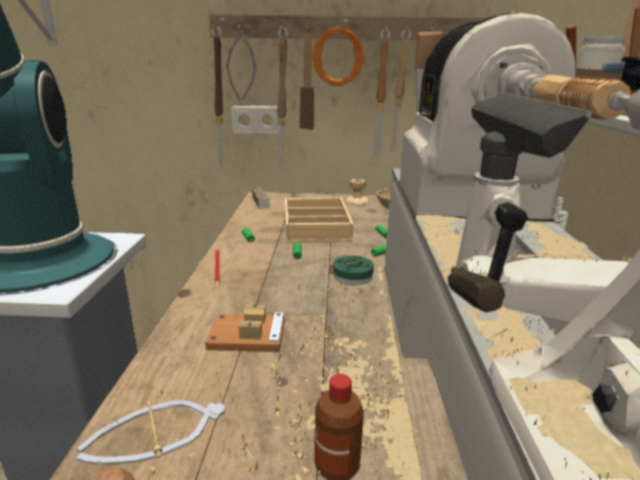

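The scene view shows the bin around (220,293), with the short dark offcut at (253,280) in the compartment nearest the cradle. The cradle is near (470,243) with its stop at (457,226), and the tin is at (334,218). Next I zoom in to measure.

Run:
```python
import cv2
im=cv2.imread("pics/scene0.png")
cv2.imwrite("pics/z_bin.png",cv2.resize(im[230:360,140:300],None,fx=5,fy=4.6,interpolation=cv2.INTER_CUBIC)[:600])
cv2.imwrite("pics/z_cr.png",cv2.resize(im[205:280,425:515],None,fx=8,fy=8,interpolation=cv2.INTER_CUBIC))
```

```text
(no output)
```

View pics/z_bin.png

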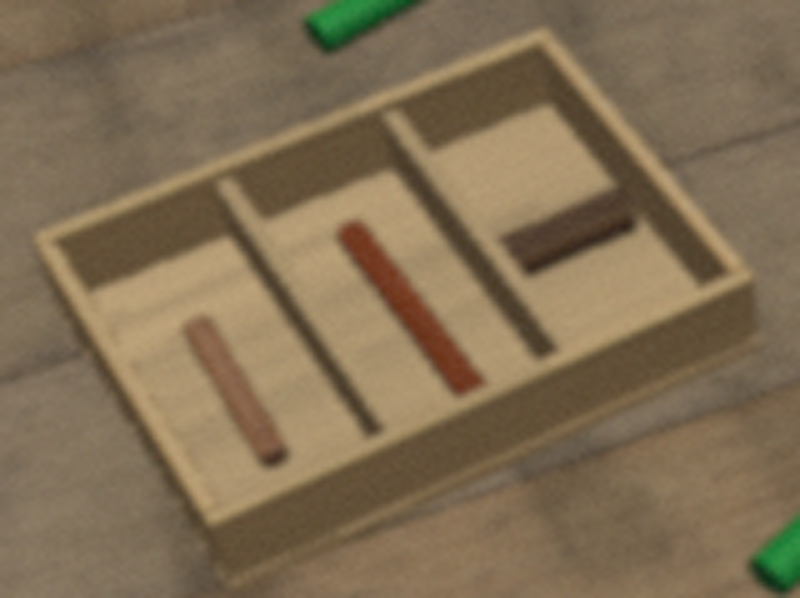

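View pics/z_cr.png

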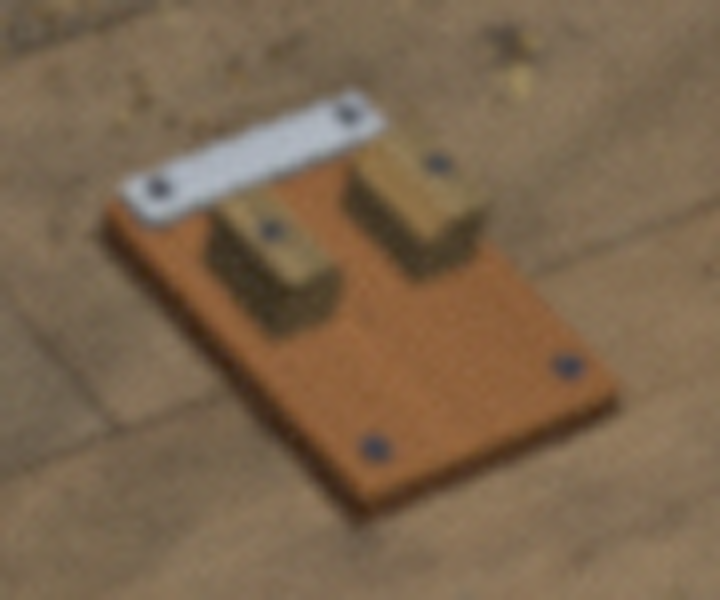

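```bash
cat > h.py <<'E'
from workcell import arm
import cv2, numpy as np
from scipy.spatial.transform import Rotation as Ro
np.set_printoptions(precision=4,suppress=True)
def ray(px,z,c):
    d=c['R'].T@np.array([(px[0]-c['cx'])/c['fx'],(px[1]-c['cy'])/c['fy'],1.])
    o=-c['R'].T@np.array(c['t']); return o+d*(z-o[2])/d[2]
def wristcam(s):
    c=dict(arm.camera_info("wrist")); H=np.array(c['hand_eye'])
    T=np.eye(4);T[:3,:3]=Ro.from_euler('xyz',s['ee_rot']).as_matrix();T[:3,3]=s['ee_pos']
    M=np.linalg.inv(T@H); c['R']=M[:3,:3]; c['t']=M[:3,3]; return c
def proj(X,c):
    p=c['R']@np.array(X)+c['t']; return np.array([c['fx']*p[0]/p[2]+c['cx'],c['fy']*p[1]/p[2]+c['cy']])
def delta(pos,rot=None,s=None):
    s=s or arm.get_state(); A=Ro.from_euler('xyz',s['ee_rot'])
    l=A.inv().apply(np.array(pos)-s['ee_pos'])*100
    r=(A.inv()*rot).as_rotvec() if rot is not None else np.zeros(3)
    return l,r
def down(jx):  # tool y down, tool x at world heading jx
    x=np.array([np.cos(jx),np.sin(jx),0]);y=np.array([0,0,-1.]);return Ro.from_matrix(np.column_stack([x,y,np.cross(x,y)]))
E
python3 - <<'E'
from h import *
c=arm.camera_info("scene")
B=np.array([ray((140+u/5,230+v/4.6),.045,c) for u,v in [(40,238),(545,32),(752,278),(212,520)]])
print("bin",B,B.mean(0)); 
for i in range(4): d=B[(i+1)%4]-B[i]; print(np.linalg.norm(d),np.degrees(np.arctan2(d[1],d[0])))
O=[ray((140+u/5,230+v/4.6),.025,c) for u,v in [(505,235),(620,190),(635,215),(528,270)]]
print("off approx",np.mean(O,0))
C=np.array([ray((425+u/8,205+v/8),.021,c) for u,v in [(122,190),(355,92),(385,120),(148,225)]])
print("stop top",C,C.mean(0))
for i in range(4): d=C[(i+1)%4]-C[i]; print(np.linalg.norm(d),np.degrees(np.arctan2(d[1],d[0])))
D=np.array([ray((425+u/8,205+v/8),.015,c) for u,v in [(618,395),(365,503)]]);print("base near",D,D.mean(0),np.degrees(np.arctan2(*(D[1]-D[0])[[1,0]])))
E=np.array([ray((425+u/8,205+v/8),.037,c) for u,v in [(225,200),(305,282),(370,155),(445,232)]]);print(E)
c2=arm.camera_info("side"); print("side offs", [proj(p,c2) for p in B], [proj(p,c2) for p in C])
f=arm.get_state(); print(down(0).as_euler('xyz'), Ro.from_euler('xyz',f['ee_rot']).as_matrix())
E
```

```text
bin [[0.6014 0.342  0.045 ]
 [0.6266 0.1502 0.045 ]
 [0.481  0.1315 0.045 ]
 [0.4578 0.3244 0.045 ]] [0.5417 0.237  0.045 ]
0.19341793609640365 -82.50367578213941
0.14685545572760683 -172.70164948886085
0.19427716233553308 96.84992254758225
0.14466916129480029 6.959953883423371
off approx [0.545  0.1728 0.025 ]
stop top [[ 0.5131 -0.1949  0.021 ]
 [ 0.5169 -0.2656  0.021 ]
 [ 0.5057 -0.2665  0.021 ]
 [ 0.5006 -0.194   0.021 ]] [ 0.5091 -0.2303  0.021 ]
0.0707606521686921 -86.93137764776789
0.011195181883355837 -175.4518507568491
0.072629004065962 93.99940352371684
0.012470457832731097 -4.1626332439259155
base near [[ 0.4124 -0.2664  0.015 ]
 [ 0.4105 -0.1935  0.015 ]] [ 0.4114 -0.23    0.015 ] 91.51159640230914
[[ 0.488  -0.204   0.037 ]
 [ 0.458  -0.2056  0.037 ]
 [ 0.4857 -0.2437  0.037 ]
 [ 0.4573 -0.2446  0.037 ]]
side offs [array([340.6558, 196.8689]), array([351.9635, 222.0555]), array([285.8211, 222.9498]), array([285.3944, 197.2722])] [array([282.647 , 310.7395]), array([279.2506, 337.3842]), array([271.2042, 337.4311]), array([274.7018, 310.1274])]
[-1.5708  0.      0.    ] [[ 0.2666 -0.0004  0.9638]
 [-0.9638  0.001   0.2666]
 [-0.0011 -1.     -0.0001]]
```

Bin is about (0.542, 0.237) with yaw 7°, the offcut about (0.545, 0.173), and the cradle about (0.478, -0.231) with yaw 3°. On the way to the bin I'll look at the cradle with the wrist camera.

Run:
```python
from h import *
print(delta([.46,-.231,.19],down(np.radians(3))))
c=arm.camera_info("scene")
for p in [(317,277),(303,345),(395,327),(334,218),(455,320)]: print(p,ray(p,.0,c))
```

```text
(array([-27.9385,   4.0978,  38.1831]), array([-0.0006, -1.3533, -0.001 ]))
(317, 277) [ 0.5217  0.0626 -0.    ]
(303, 345) [0.4008 0.1455 0.    ]
(395, 327) [ 0.3664 -0.0097  0.    ]
(334, 218) [ 0.6449 -0.0335 -0.    ]
(455, 320) [ 0.3346 -0.11    0.    ]
```

Request:
arm_command:
  commands:
    - {"linear":[-28,4,38.2],"rotation":[0,-1.353,0],"jaw":-1}
    - {"linear":[-28,4,38.2],"rotation":[0,-1.353,0],"jaw":-1}
    - {"linear":[-28,4,38.2],"rotation":[0,-1.353,0],"jaw":-1}
    - {"linear":[-28,4,38.2],"rotation":[0,-1.353,0],"jaw":-1}
    - {"linear":[-28,4,38.2],"rotation":[0,-1.353,0],"jaw":-1}
    - {"linear":[-28,4,38.2],"rotation":[0,-1.353,0],"jaw":-1}
    - {"linear":[-28,4,38.2],"rotation":[0,-1.353,0],"jaw":-1}
    - {"linear":[-28,4,38.2],"rotation":[0,-1.353,0],"jaw":-1}
    - {"linear":[-28,4,38.2],"rotation":[0,-1.353,0],"jaw":-1}
    - {"linear":[-28,4,38.2],"rotation":[0,-1.353,0],"jaw":-1}
    - {"linear":[-28,4,38.2],"rotation":[0,-1.353,0],"jaw":-1}
    - {"linear":[-28,4,38.2],"rotation":[0,-1.353,0],"jaw":-1}

```text
time: 1.1
ee_pos: [0.4627, -0.2258, 0.191]
ee_rot: [-1.569, -0.001, 0.064]
ft_force: [-0.3, 0.7, -0.3]
width: 0.0851
```

Run:
```python
from h import *
import json
s=arm.get_state(); im=arm.grab_frame("wrist"); cv2.imwrite("pics/w1.png",im[:,:,::-1])
json.dump({k:np.array(v).tolist() for k,v in s.items()},open("s1.json","w")); print(s['joint_vel'],s['ee_pos'])
```

```text
[-0.2998  0.0957 -0.0174 -0.0728  0.0696  0.0039 -0.5199] [ 0.4627 -0.2258  0.191 ]
```

View pics/w1.png

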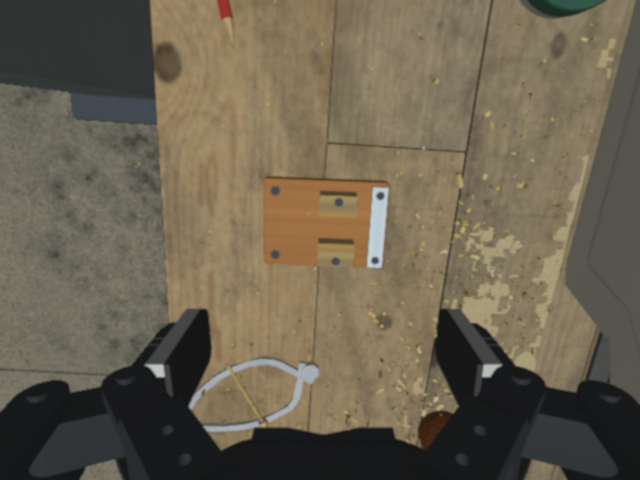

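The wrist view shows the cradle with its base spanning (265,178) to (388,268), stop bar at x≈378, and cheeks at (338,203) and (336,253). Measuring the corners now.

```bash
cat > cr.py <<'E'
from h import *
def cradle(im,c):
    hsv=cv2.cvtColor(im,cv2.COLOR_RGB2HSV)
    m=((hsv[...,1]<60)&(hsv[...,2]>150)).astype(np.uint8)
    out={}
    n,l,st,ce=cv2.connectedComponentsWithStats(m)
    for i in range(1,n):
        if st[i,4]>200:
            cnt=np.argwhere(l==i)[:,::-1].astype(np.float32); r=cv2.minAreaRect(cnt)
            P=np.array([ray(p,.021,c)[:2] for p in cv2.boxPoints(r)]); 
            print("white",st[i],r, P.mean(0)); 
            e=[P[1]-P[0],P[2]-P[1]]; e=max(e,key=np.linalg.norm); print("  len",np.linalg.norm(P[1]-P[0]),np.linalg.norm(P[2]-P[1]),"yaw",(np.degrees(np.arctan2(e[1],e[0]))+360)%180-90)
    m=((hsv[...,0]<14)&(hsv[...,1]>130)&(hsv[...,2]>90)).astype(np.uint8)
    n,l,st,ce=cv2.connectedComponentsWithStats(m)
    for i in range(1,n):
        if st[i,4]>1500:
            cnt=np.argwhere(l==i)[:,::-1].astype(np.float32); r=cv2.minAreaRect(cnt)
            P=np.array([ray(p,.015,c)[:2] for p in cv2.boxPoints(r)]); print("orange",st[i],r,P)
            e=[P[1]-P[0],P[2]-P[1]]; print("  len",[np.linalg.norm(a) for a in e],[np.degrees(np.arctan2(a[1],a[0])) for a in e])
E
python3 - <<'E'
from cr import *
import json
s={k:np.array(v) for k,v in json.load(open("s1.json")).items()}
im=cv2.imread("pics/w1.png")[:,:,::-1].copy(); c=wristcam(s); cradle(im,c)
cv2.imwrite("pics/z1.png",cv2.resize(im[170:280,255:400,::-1],None,fx=5,fy=5,interpolation=cv2.INTER_CUBIC))
# next move
print(delta([.545,.173,.15],down(np.radians(7)),s))
E
```

```text
white [ 366  187   23   82 1207] ((376.9862060546875, 227.66554260253906), (16.359960556030273, 81.5506591796875), 4.763641834259033) [ 0.5074 -0.2326]
  len 0.07057490305227221 0.013347635997547295 yaw 1.0085984651403805
white [ 232  359   87   63 1083] ((279.4324035644531, 376.4053955078125), (69.2835922241211, 69.74858093261719), 54.462318420410156) [ 0.4302 -0.384 ]
  len 0.06949175944526383 0.07082396789678165 yaw 35.026650815999346
white [190 370  41  38 278] ((208.058837890625, 387.26470947265625), (8.742487907409668, 53.150352478027344), 49.02826690673828) [ 0.3619 -0.3997]
  len 0.0574094338191673 0.008743936347197513 yaw -43.19256722367737
white [205 422  54  10 240] ((231.68959045410156, 427.3581848144531), (6.1314263343811035, 53.0307502746582), 84.17366027832031) [ 0.3845 -0.4451]
  len 0.053172515537582656 0.007398378225650116 yaw -79.27826199861124
(array([10.768 ,  4.1699, 39.2603]), array([-0.0015, -0.0579,  0.0009]))
```

View pics/z1.png

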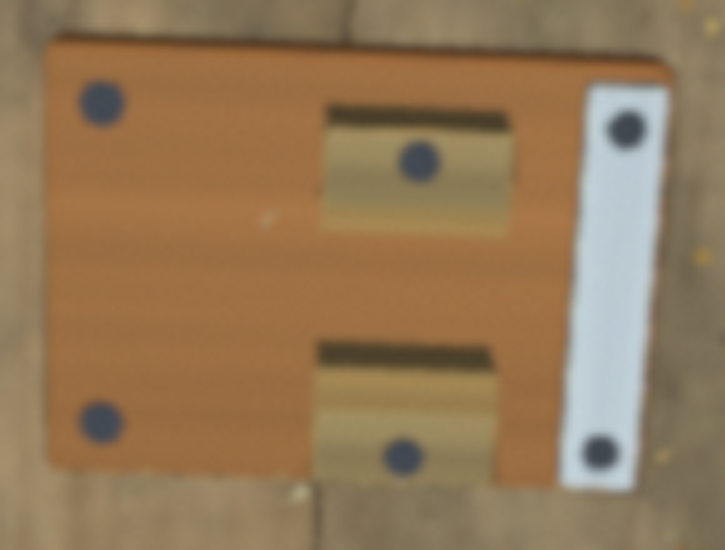

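Request:
arm_command:
  commands:
    - {"linear":[10.8,4,39.3],"rotation":[0,-0.058,0],"jaw":-1}
    - {"linear":[10.8,4,39.3],"rotation":[0,-0.058,0],"jaw":-1}
    - {"linear":[10.8,4,39.3],"rotation":[0,-0.058,0],"jaw":-1}
    - {"linear":[10.8,4,39.3],"rotation":[0,-0.058,0],"jaw":-1}
    - {"linear":[10.8,4,39.3],"rotation":[0,-0.058,0],"jaw":-1}
    - {"linear":[10.8,4,39.3],"rotation":[0,-0.058,0],"jaw":-1}
    - {"linear":[10.8,4,39.3],"rotation":[0,-0.058,0],"jaw":-1}
    - {"linear":[10.8,4,39.3],"rotation":[0,-0.058,0],"jaw":-1}
    - {"linear":[10.8,4,39.3],"rotation":[0,-0.058,0],"jaw":-1}
    - {"linear":[10.8,4,39.3],"rotation":[0,-0.058,0],"jaw":-1}
    - {"linear":[10.8,4,39.3],"rotation":[0,-0.058,0],"jaw":-1}
    - {"linear":[10.8,4,39.3],"rotation":[0,-0.058,0],"jaw":-1}

```text
time: 2.15
ee_pos: [0.5471, 0.1694, 0.1506]
ee_rot: [-1.57, 0.001, 0.113]
ft_force: [-0.3, -1.1, -0.3]
width: 0.0854
```

Request:
arm_command:
  commands:
    - {"linear":[0,0,0],"rotation":[0,0,0],"jaw":-1}
    - {"linear":[0,0,0],"rotation":[0,0,0],"jaw":-1}
    - {"linear":[0,0,0],"rotation":[0,0,0],"jaw":-1}
    - {"linear":[0,0,0],"rotation":[0,0,0],"jaw":-1}

```text
time: 2.48
ee_pos: [0.5477, 0.1663, 0.1515]
ee_rot: [-1.571, -0.0, 0.108]
ft_force: [0.3, -0.2, -0.4]
width: 0.0855
```

Run:
```python
from h import *
import json
s=arm.get_state(); im=arm.grab_frame("wrist"); cv2.imwrite("pics/w2.png",im[:,:,::-1])
json.dump({k:np.array(v).tolist() for k,v in s.items()},open("s2.json","w")); print(s['joint_vel'],s['ee_pos'],s['ee_rot'],s['time'])
```

```text
[-0.006   0.0017 -0.0014 -0.002   0.0001  0.0008 -0.0013] [0.5477 0.1663 0.1515] [-1.5711 -0.0002  0.1084] 2.4833
```

View pics/w2.png

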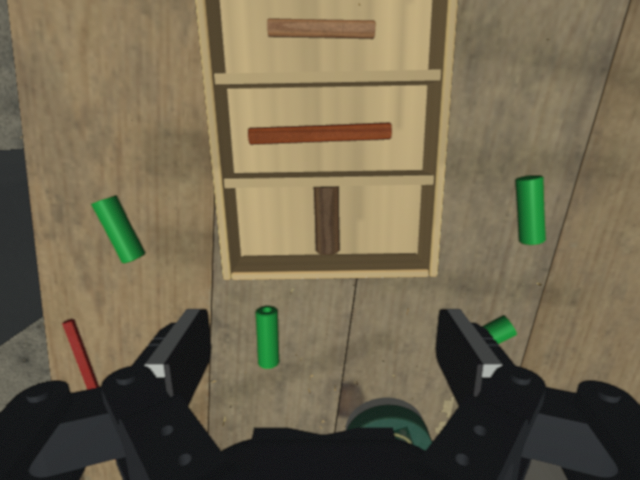

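The wrist view shows the short dark offcut at about (327,220), upright in the image and nearly centred in the nearest compartment. The fingers have free room on both sides.

Run:
```python
from h import *
import json
s={k:np.array(v) for k,v in json.load(open("s2.json")).items()}
im=cv2.imread("pics/w2.png")[:,:,::-1].copy(); c=wristcam(s)
roi=im[192:250,300:360]; g=roi.astype(int).sum(2); 
hsv=cv2.cvtColor(im,cv2.COLOR_RGB2HSV)
m=np.zeros(im.shape[:2],np.uint8); m[183:256,305:350]=(hsv[183:256,305:350,2]<115)
n,l,st,ce=cv2.connectedComponentsWithStats(m)
i=1+np.argmax(st[1:,4]); print(st[i],ce[i])
# per-row edges
for r in range(188,256,8):
    xs=np.where(l[r]==i)[0]; print(r,xs.min() if len(xs) else 0,xs.max() if len(xs) else 0)
for r,a,b in [(196,315,339),(244,316,340)]:
    print(ray((a,r),.0155,c),ray((b,r),.0155,c),ray(((a+b)/2,r),.02,c))
for v in [187,253]: print(ray((327,v),.025,c))
print("fingers proj tcp",proj(s['ee_pos'],c))
cv2.imwrite("pics/z2.png",cv2.resize(im[175:285,260:400,::-1],None,fx=5,fy=5,interpolation=cv2.INTER_CUBIC))
B=[ray(p,.045,c) for p in [(230,277),(436,274)]];print(B,np.degrees(np.arctan2(*(B[1]-B[0])[[1,0]])))
```

```text
[ 305  186   45   70 1708] [326.7108 221.0831]
188 314 338
196 314 338
204 314 338
212 315 338
220 315 338
228 315 338
236 315 339
244 316 339
252 318 336
[0.5382 0.1896 0.0155] [0.5556 0.1915 0.0155] [0.5468 0.1914 0.02  ]
[0.5427 0.1532 0.0155] [0.5607 0.1551 0.0155] [0.5515 0.1556 0.02  ]
[0.5459 0.1986 0.025 ]
[0.5513 0.1501 0.025 ]
fingers proj tcp [325.429  314.1657]
[array([0.4852, 0.1321, 0.045 ]), array([0.6272, 0.1497, 0.045 ])] 7.09888685376835
```

View pics/z2.png

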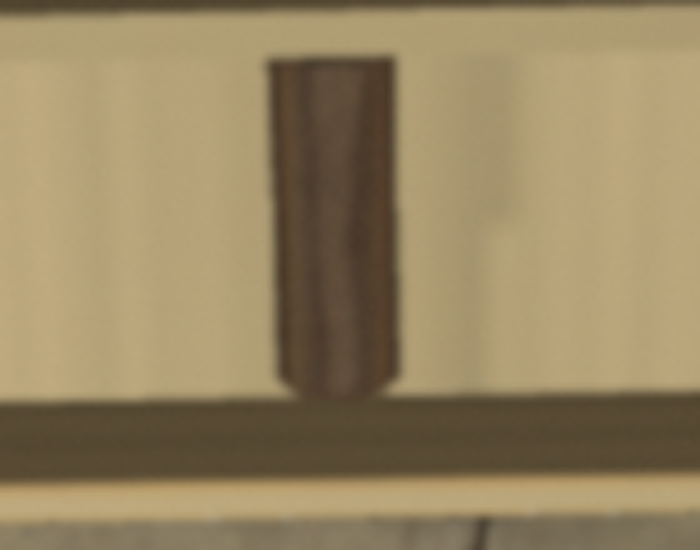

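Run:
```python
from h import *
print(delta([.5492,.1748,.009],down(np.radians(7.3))))
print(delta([.5492,.1748,.05],down(np.radians(7.3))))
```

```text
(array([ 0.2377, 14.2456,  0.8104]), array([ 0.0002, -0.0187,  0.0002]))
(array([ 0.2385, 10.1456,  0.8095]), array([ 0.0002, -0.0187,  0.0002]))
```

Request:
arm_command:
  commands:
    - {"linear":[0.24,3,0.81],"rotation":[0,-0.019,0],"jaw":-1}
    - {"linear":[0.24,6,0.81],"rotation":[0,-0.019,0],"jaw":-1}
    - {"linear":[0.24,8,0.81],"rotation":[0,-0.019,0],"jaw":-1}
    - {"linear":[0.24,10,0.81],"rotation":[0,-0.019,0],"jaw":-1}
    - {"linear":[0.24,11,0.81],"rotation":[0,-0.019,0],"jaw":-1}
    - {"linear":[0.24,12,0.81],"rotation":[0,-0.019,0],"jaw":-1}
    - {"linear":[0.24,12.8,0.81],"rotation":[0,-0.019,0],"jaw":-1}
    - {"linear":[0.24,13.5,0.81],"rotation":[0,-0.019,0],"jaw":-1}
    - {"linear":[0.24,14,0.81],"rotation":[0,-0.019,0],"jaw":-1}
    - {"linear":[0.24,14.2,0.81],"rotation":[0,-0.019,0],"jaw":-1}
    - {"linear":[0.24,14.2,0.81],"rotation":[0,-0.019,0],"jaw":-1}
    - {"linear":[0.24,14.2,0.81],"rotation":[0,-0.019,0],"jaw":-1}

```text
time: 3.53
ee_pos: [0.5493, 0.1758, 0.0097]
ee_rot: [-1.571, -0.0, 0.129]
ft_force: [0.3, -0.3, -0.0]
width: 0.0856
```

Request:
arm_command:
  commands:
    - {"linear":[0,0,0],"rotation":[0,0,0],"jaw":1}
    - {"linear":[0,0,0],"rotation":[0,0,0],"jaw":1}
    - {"linear":[0,0,0],"rotation":[0,0,0],"jaw":1}
    - {"linear":[0,0,0],"rotation":[0,0,0],"jaw":1}
    - {"linear":[0,0,0],"rotation":[0,0,0],"jaw":1}
    - {"linear":[0,0,0],"rotation":[0,0,0],"jaw":1}
    - {"linear":[0,0,0],"rotation":[0,0,0],"jaw":1}
    - {"linear":[0,0,0],"rotation":[0,0,0],"jaw":1}
    - {"linear":[0,0,0],"rotation":[0,0,0],"jaw":1}
    - {"linear":[0,0,0],"rotation":[0,0,0],"jaw":1}
  newtons: 25

```text
time: 4.37
ee_pos: [0.5491, 0.1758, 0.0094]
ee_rot: [-1.571, -0.0, 0.129]
ft_force: [-1.1, -0.7, 5.9]
width: 0.0183
```

Request:
arm_command:
  commands:
    - {"linear":[0,-0.5,0],"rotation":[0,0,0],"jaw":1}
    - {"linear":[0,-2,0],"rotation":[0,0,0],"jaw":1}
    - {"linear":[0,-4,0],"rotation":[0,0,0],"jaw":1}
    - {"linear":[0,-6.5,0],"rotation":[0,0,0],"jaw":1}
    - {"linear":[0,-9,0],"rotation":[0,0,0],"jaw":1}
    - {"linear":[0,-11,0],"rotation":[0,0,0],"jaw":1}
    - {"linear":[0,-12,0],"rotation":[0,0,0],"jaw":1}
    - {"linear":[0,-12,0],"rotation":[0,0,0],"jaw":1}

```text
time: 5.03
ee_pos: [0.55, 0.176, 0.1314]
ee_rot: [-1.571, -0.003, 0.129]
ft_force: [-0.2, -0.5, -0.4]
width: 0.0178
```

Run:
```python
from h import *
s=arm.get_state(); print(s['width'],s['ee_pos'],s['ft_force'],s['time'],s['joint_positions'])
print(delta([.50,-.07,.10],down(np.radians(-87))))
```

```text
0.017785957974294154 [0.55   0.176  0.1314] [-0.2236 -0.5075 -0.4299] 5.0333 [ 0.0898  0.5119 -0.5857  1.8091  0.3478  0.9214 -0.5205]
(array([ -8.1267,   3.1048, -23.755 ]), array([-0.0028,  1.6474,  0.0021]))
```

Request:
arm_command:
  commands:
    - {"linear":[-1.3,0,-4],"rotation":[0,0.1,0],"jaw":1}
    - {"linear":[-2.6,0,-8],"rotation":[0,0.22,0],"jaw":1}
    - {"linear":[-3.9,0,-12],"rotation":[0,0.34,0],"jaw":1}
    - {"linear":[-5.2,1,-16],"rotation":[0,0.46,0],"jaw":1}
    - {"linear":[-6.5,2,-19],"rotation":[0,0.58,0],"jaw":1}
    - {"linear":[-7.5,2.5,-22],"rotation":[0,0.7,0],"jaw":1}
    - {"linear":[-8.1,3,-23.7],"rotation":[0,0.82,0],"jaw":1}
    - {"linear":[-8.1,3,-23.7],"rotation":[0,0.94,0],"jaw":1}
    - {"linear":[-8.1,3,-23.7],"rotation":[0,1.06,0],"jaw":1}
    - {"linear":[-8.1,3,-23.7],"rotation":[0,1.18,0],"jaw":1}
    - {"linear":[-8.1,3,-23.7],"rotation":[0,1.3,0],"jaw":1}
    - {"linear":[-8.1,3,-23.7],"rotation":[0,1.42,0],"jaw":1}

```text
time: 6.03
ee_pos: [0.4985, -0.0698, 0.0981]
ee_rot: [-1.572, 0.001, -1.297]
ft_force: [-0.6, -0.2, -0.0]
width: 0.0182
```

Request:
arm_command:
  commands:
    - {"linear":[0,0,0],"rotation":[0,0.12,0],"jaw":1}
    - {"linear":[0,0,0],"rotation":[0,0.227,0],"jaw":1}
    - {"linear":[0,0,0],"rotation":[0,0.227,0],"jaw":1}
    - {"linear":[0,0,0],"rotation":[0,0.227,0],"jaw":1}
    - {"linear":[0,0,0],"rotation":[0,0.227,0],"jaw":1}

```text
time: 6.45
ee_pos: [0.4989, -0.0697, 0.0987]
ee_rot: [-1.572, 0.0, -1.514]
ft_force: [0.1, 0.6, 0.0]
width: 0.018
```

Run:
```python
from h import *
s=arm.get_state(); print(s['width'],s['ee_pos'],s['ee_rot'],s['joint_vel'],s['time'])
im=arm.grab_frame("wrist"); cv2.imwrite("pics/w3.png",im[:,:,::-1])
print(delta([.50,-.07,.0035],down(np.radians(-87))))
```

```text
0.01798984259554415 [ 0.4989 -0.0697  0.0987] [-1.5717  0.0001 -1.514 ] [ 0.0057 -0.0052 -0.0038 -0.0029 -0.0032  0.0013 -0.0075] 6.45
(array([0.0321, 9.5367, 0.1074]), array([ 0.0007,  0.0036, -0.0001]))
```

View pics/w3.png

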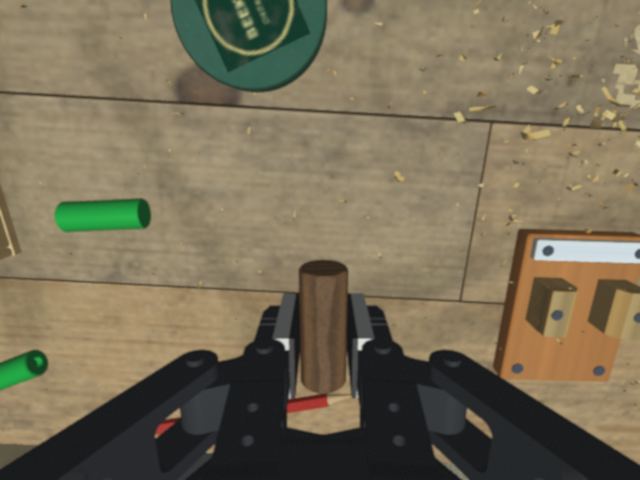

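The offcut is held centred between the pads at (323,325), and the bench below it is bare. Lowering now.

Request:
arm_command:
  commands:
    - {"linear":[0,3,0],"rotation":[0,0,0],"jaw":1}
    - {"linear":[0,5.5,0],"rotation":[0,0,0],"jaw":1}
    - {"linear":[0,7.5,0],"rotation":[0,0,0],"jaw":1}
    - {"linear":[0,8.5,0],"rotation":[0,0,0],"jaw":1}
    - {"linear":[0,9,0],"rotation":[0,0,0],"jaw":1}
    - {"linear":[0,9.2,0],"rotation":[0,0,0],"jaw":1}
    - {"linear":[0,9.3,0],"rotation":[0,0,0],"jaw":1}
    - {"linear":[0,9.4,0],"rotation":[0,0,0],"jaw":1}
    - {"linear":[0,9.45,0],"rotation":[0,0,0],"jaw":1}
    - {"linear":[0,9.5,0],"rotation":[0,0,0],"jaw":1}
    - {"linear":[0,9.5,0],"rotation":[0,0,0],"jaw":1}

```text
time: 7.42
ee_pos: [0.4994, -0.0698, 0.0047]
ee_rot: [-1.57, -0.0, -1.518]
ft_force: [-0.7, -0.5, 0.7]
width: 0.0183
```

Request:
arm_command:
  commands:
    - {"linear":[0,0.08,0],"rotation":[0,0,0],"jaw":1}
    - {"linear":[0,0.12,0],"rotation":[0,0,0],"jaw":1}
    - {"linear":[0,0.12,0],"rotation":[0,0,0],"jaw":1}

```text
time: 7.67
ee_pos: [0.4994, -0.0697, 0.0034]
ee_rot: [-1.571, -0.0, -1.518]
ft_force: [-2.5, 0.6, 8.1]
width: 0.0184
```

Contact felt (8 N). Releasing and rising.

Request:
arm_command:
  commands:
    - {"linear":[0,0,0],"rotation":[0,0,0],"jaw":-1}
    - {"linear":[0,0,0],"rotation":[0,0,0],"jaw":-1}
    - {"linear":[0,0,0],"rotation":[0,0,0],"jaw":-1}
    - {"linear":[0,0,0],"rotation":[0,0,0],"jaw":-1}
    - {"linear":[0,0,0],"rotation":[0,0,0],"jaw":-1}
    - {"linear":[0,0,0],"rotation":[0,0,0],"jaw":-1}
    - {"linear":[0,0,0],"rotation":[0,0,0],"jaw":-1}
    - {"linear":[0,-2,0],"rotation":[0,0,0],"jaw":-1}
    - {"linear":[0,-5,0],"rotation":[0,0,0],"jaw":-1}
    - {"linear":[0,-8,0],"rotation":[0,0,0],"jaw":-1}
    - {"linear":[0,-12,0],"rotation":[0,0,0],"jaw":-1}
    - {"linear":[0,-13,0],"rotation":[0,0,0],"jaw":-1}

```text
time: 8.67
ee_pos: [0.5011, -0.0699, 0.1381]
ee_rot: [-1.565, -0.001, -1.518]
ft_force: [1.1, -0.7, 1.2]
width: 0.0854
```

Run:
```python
from h import *
s=arm.get_state(); print(s['width'],s['ee_pos'],s['ee_rot'],s['joint_vel'],s['time'])
print(delta([.50,-.07,.14],down(np.radians(3))))
```

```text
0.08538635448277629 [ 0.5011 -0.0699  0.1381] [-1.5652 -0.001  -1.518 ] [ 0.0174 -0.122  -0.0144 -0.0432 -0.0343  0.1628  0.0291] 8.6667
(array([ 0.008 , -0.1955, -0.1111]), array([-0.0036, -1.5703,  0.0052]))
```

Request:
arm_command:
  commands:
    - {"linear":[0,0,0],"rotation":[0,-0.12,0],"jaw":-1}
    - {"linear":[0,0,0],"rotation":[0,-0.24,0],"jaw":-1}
    - {"linear":[0,0,0],"rotation":[0,-0.36,0],"jaw":-1}
    - {"linear":[0,0,0],"rotation":[0,-0.48,0],"jaw":-1}
    - {"linear":[0,0,0],"rotation":[0,-0.6,0],"jaw":-1}
    - {"linear":[0,0,0],"rotation":[0,-0.72,0],"jaw":-1}
    - {"linear":[0,0,0],"rotation":[0,-0.84,0],"jaw":-1}
    - {"linear":[0,0,0],"rotation":[0,-0.96,0],"jaw":-1}
    - {"linear":[0,0,0],"rotation":[0,-1.08,0],"jaw":-1}
    - {"linear":[0,0,0],"rotation":[0,-1.2,0],"jaw":-1}
    - {"linear":[0,0,0],"rotation":[0,-1.32,0],"jaw":-1}
    - {"linear":[0,0,0],"rotation":[0,-1.44,0],"jaw":-1}

```text
time: 9.67
ee_pos: [0.4992, -0.0697, 0.133]
ee_rot: [-1.571, 0.0, -0.072]
ft_force: [0.1, 0.5, 0.3]
width: 0.085
```

Request:
arm_command:
  commands:
    - {"linear":[0,0,0],"rotation":[0,-0.12,0],"jaw":-1}
    - {"linear":[0,0,0],"rotation":[0,-0.13,0],"jaw":-1}
    - {"linear":[0,0,0],"rotation":[0,-0.13,0],"jaw":-1}
    - {"linear":[0,0,0],"rotation":[0,-0.13,0],"jaw":-1}
    - {"linear":[0,0,0],"rotation":[0,-0.13,0],"jaw":-1}

```text
time: 10.08
ee_pos: [0.4992, -0.0697, 0.1331]
ee_rot: [-1.571, 0.0, 0.049]
ft_force: [-0.4, -1.1, 0.0]
width: 0.0856
```

Run:
```python
from h import *
import json
s=arm.get_state(); im=arm.grab_frame("wrist"); cv2.imwrite("pics/w4.png",im[:,:,::-1])
json.dump({k:np.array(v).tolist() for k,v in s.items()},open("s4.json","w")); print(s['joint_vel'],s['ee_pos'],s['ee_rot'],s['time'])
```

```text
[-0.0003 -0.0006 -0.0006  0.0005 -0.0002  0.0003  0.0134] [ 0.4992 -0.0697  0.1331] [-1.5708  0.0001  0.0489] 10.0833
```

View pics/w4.png

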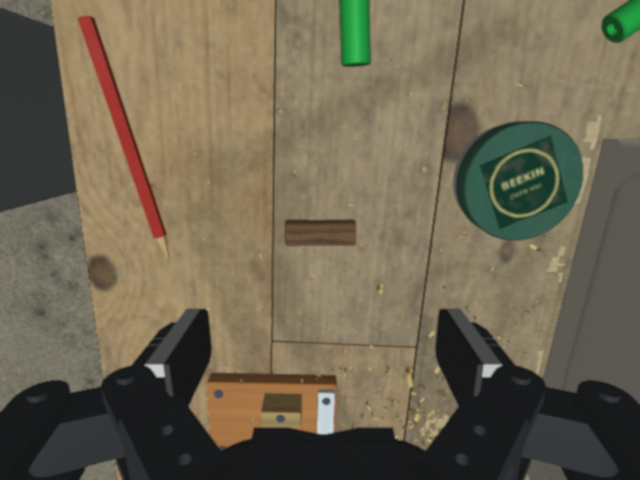

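The offcut lies on the bare bench at (320,232), horizontal in the image and clear of everything, with the tool axis along its length.

Run:
```python
from h import *
import json
s={k:np.array(v) for k,v in json.load(open("s4.json")).items()}
im=cv2.imread("pics/w4.png")[:,:,::-1].copy(); c=wristcam(s)
m=np.zeros(im.shape[:2],np.uint8); v=cv2.cvtColor(im,cv2.COLOR_RGB2HSV)[...,2]
m[205:262,278:370]=(v[205:262,278:370]<100)
n,l,st,ce=cv2.connectedComponentsWithStats(m); i=1+np.argmax(st[1:,4]); print(st[i],ce[i])
r=cv2.minAreaRect(np.argwhere(l==i)[:,::-1].astype(np.float32)); print(r)
for z in (.0095,): 
  P=[ray(p,z,c) for p in cv2.boxPoints(r)]; print(np.array(P),np.mean(P,0))
print(ray(ce[i],.012,c))
cv2.imwrite("pics/z4.png",cv2.resize(im[195:270,270:370,::-1],None,fx=7,fy=7,interpolation=cv2.INTER_CUBIC))
```

```text
[285 219  71  18 823] [319.0778 226.5237]
((320.0, 227.5), (70.0, 17.0), 0.0)
[[ 0.4708 -0.0737  0.0095]
 [ 0.4706 -0.0611  0.0095]
 [ 0.5202 -0.0587  0.0095]
 [ 0.5211 -0.0713  0.0095]] [ 0.4957 -0.0662  0.0095]
[ 0.495  -0.0648  0.012 ]
```

View pics/z4.png

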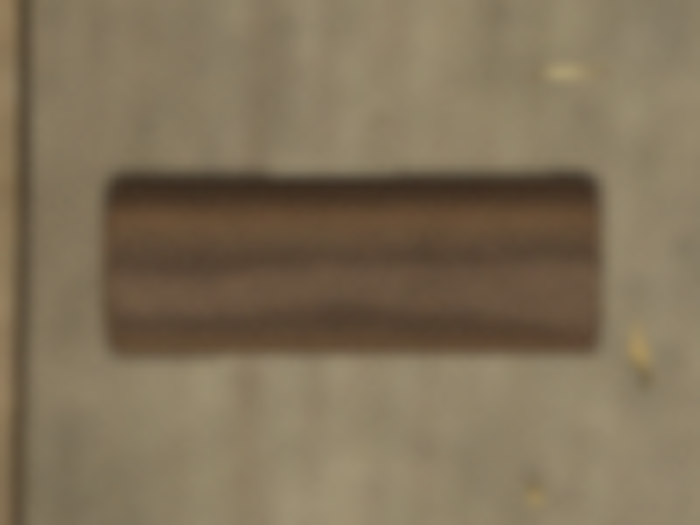

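Run:
```python
from h import *
print(delta([.4962,-.0697,.005],down(np.radians(3.0))))
```

```text
(array([-0.3044, 12.8102,  0.0145]), array([ 0.    , -0.0026,  0.    ]))
```

Request:
arm_command:
  commands:
    - {"linear":[-0.3,3,0],"rotation":[0,0,0],"jaw":-1}
    - {"linear":[-0.3,6,0],"rotation":[0,0,0],"jaw":-1}
    - {"linear":[-0.3,8.5,0],"rotation":[0,0,0],"jaw":-1}
    - {"linear":[-0.3,10.5,0],"rotation":[0,0,0],"jaw":-1}
    - {"linear":[-0.3,11.5,0],"rotation":[0,0,0],"jaw":-1}
    - {"linear":[-0.3,12.2,0],"rotation":[0,0,0],"jaw":-1}
    - {"linear":[-0.3,12.6,0],"rotation":[0,0,0],"jaw":-1}
    - {"linear":[-0.3,12.8,0],"rotation":[0,0,0],"jaw":-1}
    - {"linear":[-0.3,12.8,0],"rotation":[0,0,0],"jaw":-1}
    - {"linear":[-0.3,12.8,0],"rotation":[0,0,0],"jaw":-1}

```text
time: 10.97
ee_pos: [0.4967, -0.07, 0.0058]
ee_rot: [-1.571, -0.001, 0.052]
ft_force: [-0.2, 0.1, -0.2]
width: 0.0853
```

Request:
arm_command:
  commands:
    - {"linear":[0,0,0],"rotation":[0,0,0],"jaw":1}
    - {"linear":[0,0,0],"rotation":[0,0,0],"jaw":1}
    - {"linear":[0,0,0],"rotation":[0,0,0],"jaw":1}
    - {"linear":[0,0,0],"rotation":[0,0,0],"jaw":1}
    - {"linear":[0,0,0],"rotation":[0,0,0],"jaw":1}
    - {"linear":[0,0,0],"rotation":[0,0,0],"jaw":1}
    - {"linear":[0,0,0],"rotation":[0,0,0],"jaw":1}
    - {"linear":[0,0,0],"rotation":[0,0,0],"jaw":1}
  newtons: 25

```text
time: 11.63
ee_pos: [0.4964, -0.07, 0.0055]
ee_rot: [-1.571, -0.0, 0.052]
ft_force: [-1.4, -0.0, 7.7]
width: 0.0497
```

Run:
```python
from h import *
s=arm.get_state(); im=arm.grab_frame("wrist"); cv2.imwrite("pics/w5.png",im[:,:,::-1]); print(s['width'],s['ee_pos'],s['ee_rot'],s['ft_force'],s['time'])
```

```text
0.04970492142363272 [ 0.4964 -0.07    0.0055] [-1.571  -0.0004  0.0519] [-1.4288 -0.0133  7.729 ] 11.6333
```

View pics/w5.png

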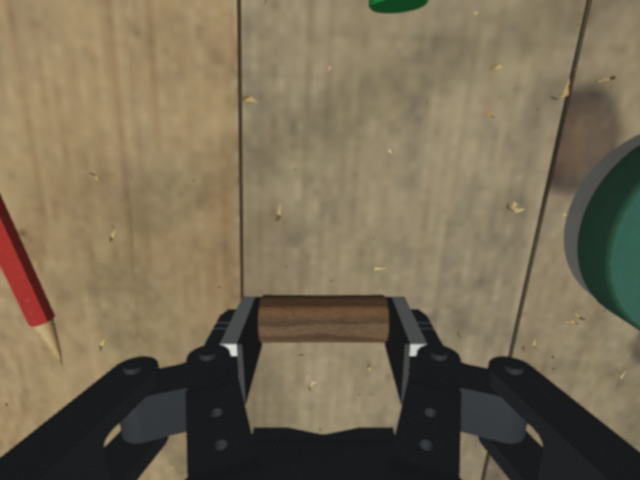

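The offcut is gripped by both ends, centred at (323,318), width 49.7 mm. Lifting now and moving over the cradle for a settled look.

Request:
arm_command:
  commands:
    - {"linear":[0,-0.5,0],"rotation":[0,0,0],"jaw":1}
    - {"linear":[0,-2,0],"rotation":[0,0,0],"jaw":1}
    - {"linear":[0,-5,0],"rotation":[0,0,0],"jaw":1}
    - {"linear":[0,-9,0],"rotation":[0,0,0],"jaw":1}
    - {"linear":[-0.5,-12,-3],"rotation":[0,0,0],"jaw":1}
    - {"linear":[-1,-15,-6],"rotation":[0,0,0],"jaw":1}
    - {"linear":[-1.5,-17,-9],"rotation":[0,0,0],"jaw":1}
    - {"linear":[-2,-18,-12],"rotation":[0,0,0],"jaw":1}
    - {"linear":[-2.8,-18,-14.5],"rotation":[0,0,0],"jaw":1}
    - {"linear":[-2.8,-18,-16],"rotation":[0,0,0],"jaw":1}
    - {"linear":[-2.8,-18,-16],"rotation":[0,0,0],"jaw":1}
    - {"linear":[-2.8,-18,-16],"rotation":[0,0,0],"jaw":1}

```text
time: 12.68
ee_pos: [0.4765, -0.2311, 0.1849]
ee_rot: [-1.57, 0.0, 0.051]
ft_force: [0.6, 0.6, 0.1]
width: 0.049
```

Request:
arm_command:
  commands:
    - {"linear":[0,0,0],"rotation":[0,0,0],"jaw":1}
    - {"linear":[0,0,0],"rotation":[0,0,0],"jaw":1}
    - {"linear":[0,0,0],"rotation":[0,0,0],"jaw":1}
    - {"linear":[0,0,0],"rotation":[0,0,0],"jaw":1}
    - {"linear":[0,0,0],"rotation":[0,0,0],"jaw":1}

```text
time: 13.1
ee_pos: [0.4767, -0.2306, 0.1851]
ee_rot: [-1.571, 0.0, 0.053]
ft_force: [0.3, -0.0, -0.4]
width: 0.0494
```

Run:
```python
from cr import *
import json
s=arm.get_state(); im=arm.grab_frame("wrist"); cv2.imwrite("pics/w6.png",im[:,:,::-1]); print(s['width'],s['ee_pos'],s['ee_rot'],s['joint_vel'],s['time'])
json.dump({k:np.array(v).tolist() for k,v in s.items()},open("s6.json","w"))
cradle(im,wristcam(s)); print(proj([.477,-.231,.02],wristcam(s)))
```

```text
0.04943818404282473 [ 0.4767 -0.2306  0.1851] [-1.5706  0.0001  0.0528] [ 0.0037  0.002   0.0024 -0.0005  0.0004  0.0015  0.0023] 13.1
white [ 352  180   21   84 1328] ((362.0267333984375, 221.50143432617188), (17.0826473236084, 83.84406280517578), 3.066485643386841) [ 0.5075 -0.2322]
  len 0.07064185883931932 0.013564788540307685 yaw 1.331366621175107
white [255 359  53  64 956] ((281.1803283691406, 391.6346740722656), (49.571773529052734, 63.23075866699219), 3.066485643386841) [ 0.4447 -0.4011]
  len 0.07105781058880084 0.045477384089154235 yaw -2.4800880715517906
[324.8714 219.2701]
```

View pics/w6.png

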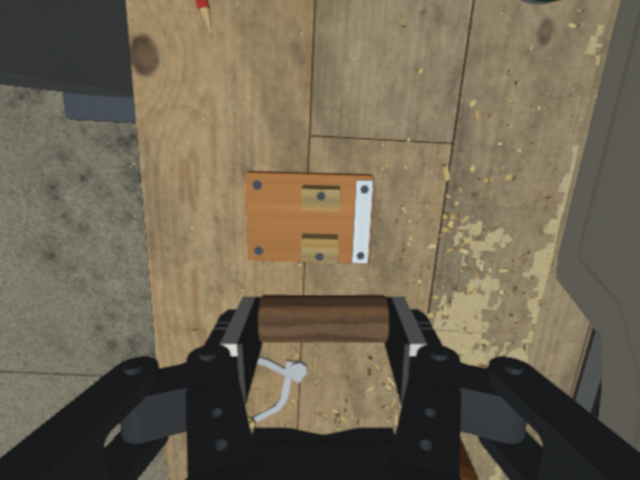

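The stop bar is centred at (362,221), the base spans (248,172) to (372,263), and the cheeks are at (320,197) and (320,249). Zooming in for edges to pin down yaw and trough centre line.

Run:
```python
import cv2
im=cv2.imread("pics/w6.png")
cv2.imwrite("pics/z6.png",cv2.resize(im[165:270,240:380],None,fx=5.7,fy=5.7,interpolation=cv2.INTER_CUBIC))
```

```text
(no output)
```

View pics/z6.png

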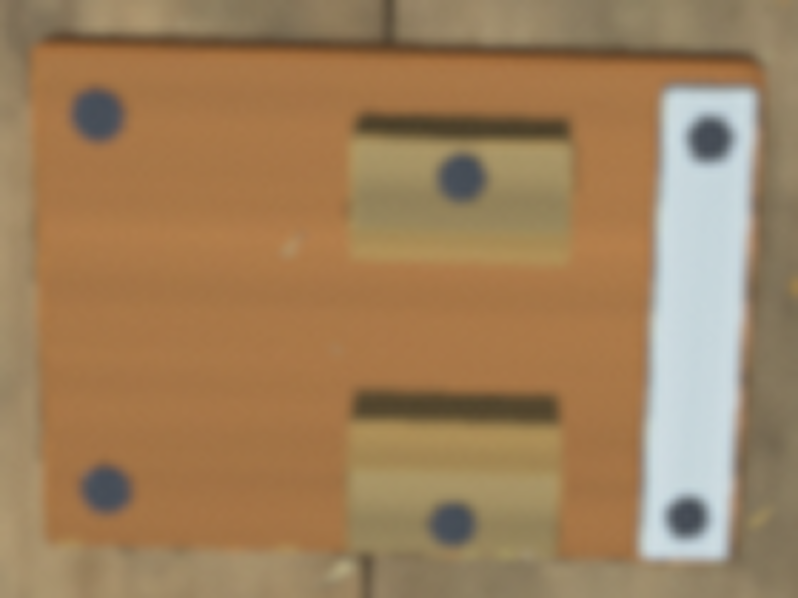

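Run:
```python
from h import *
import json
s={k:np.array(v) for k,v in json.load(open("s6.json")).items()}; c=wristcam(s)
g=lambda u,v,z: ray((240+(u+.5)/5.7-.5,165+(v+.5)/5.7-.5),z,c)
ang=lambda a,b: np.degrees(np.arctan2(b[1]-a[1],b[0]-a[0]))
P={'base top edge':(g(35,42,.015),g(755,58,.015)),'base bottom edge(z15)':(g(45,543,.015),g(640,560,.015)),
'base left':(g(45,543,.015),g(33,42,.015)),'cheekU outer bot':(g(358,115,.015),g(572,121,.015)),'cheekL inner bot':(g(352,392,.015),g(560,397,.015)),
'stop inner edge':(g(640,557,.021),g(664,88,.021)),'stop outer':(g(730,559,.021),g(758,90,.021)),
'cheekU slope bottom?':(g(350,258,.026),g(570,263,.026)),
'screws left':(g(106,490,.015),g(98,116,.015)),'screws stop':(g(687,517,.021),g(710,139,.021)),'cheek screws':(g(453,524,.037),g(462,177,.037))}
for k,(a,b) in P.items(): print(k,a,b,"mid",(a+b)/2,"ang",ang(a,b),np.linalg.norm(a-b))
```

```text
base top edge [ 0.4114 -0.1965  0.015 ] [ 0.513  -0.1934  0.015 ] mid [ 0.4622 -0.195   0.015 ] ang 1.7333449901878137 0.10166135493143101
base bottom edge(z15) [ 0.4125 -0.2716  0.015 ] [ 0.5024 -0.2696  0.015 ] mid [ 0.4574 -0.2706  0.015 ] ang 1.2789068377645247 0.08997196467260878
base left [ 0.4125 -0.2716  0.015 ] [ 0.4112 -0.1965  0.015 ] mid [ 0.4118 -0.2341  0.015 ] ang 90.99655908275142 0.07506384502457673
cheekU outer bot [ 0.4573 -0.2044  0.015 ] [ 0.4878 -0.2037  0.015 ] mid [ 0.4726 -0.2041  0.015 ] ang 1.3914900827878998 0.030497357320215416
cheekL inner bot [ 0.4579 -0.2454  0.015 ] [ 0.4887 -0.2446  0.015 ] mid [ 0.4733 -0.245   0.015 ] ang 1.5799488946813198 0.030773657389890175
stop inner edge [ 0.5018 -0.2669  0.021 ] [ 0.5    -0.1975  0.021 ] mid [ 0.5009 -0.2322  0.021 ] ang 91.48574511297265 0.06942943091168055
stop outer [ 0.5152 -0.2665  0.021 ] [ 0.5131 -0.1971  0.021 ] mid [ 0.5141 -0.2318  0.021 ] ang 91.71361673964448 0.06945596992045501
cheekU slope bottom? [ 0.4574 -0.2228  0.026 ] [ 0.4883 -0.2219  0.026 ] mid [ 0.4729 -0.2224  0.026 ] ang 1.67674890912012 0.030831327619287592
screws left [ 0.4216 -0.2626  0.015 ] [ 0.4203 -0.2065  0.015 ] mid [ 0.421  -0.2346  0.015 ] ang 91.33207490719688 0.056154443749094486
screws stop [ 0.5082 -0.2603  0.021 ] [ 0.507  -0.2043  0.021 ] mid [ 0.5076 -0.2323  0.021 ] ang 91.30474554149173 0.05602529218291735
cheek screws [ 0.4737 -0.2576  0.037 ] [ 0.4725 -0.2086  0.037 ] mid [ 0.4731 -0.2331  0.037 ] ang 91.41219509028716 0.04905099886733546
```

Run:
```python
from h import *
import json
s={k:np.array(v) for k,v in json.load(open("s6.json")).items()}; c=wristcam(s)
A=Ro.from_euler('xyz',s['ee_rot'])
# held offcut: predicted silhouette rows for square/round bar with centre 4 mm above TCP, z_tool=0
for zt in (-.002,0,.002):
  y=-0.004
  rows=[proj(s['ee_pos']+A.apply([0,y+.0095*np.sin(a),zt+.0095*np.cos(a)]),c)[1] for a in np.linspace(0,6.28,60)]
  print(zt,min(rows),max(rows))
print([proj(s['ee_pos']+A.apply([x,y-.0095,0]),c) for x in (-.025,.025)])
im=cv2.imread("pics/w6.png"); print([(r,im[r,323].tolist()) for r in list(range(289,300))+list(range(336,349))])
u=np.array([np.cos(np.radians(1.45)),np.sin(np.radians(1.45)),0])
print(delta(np.array([.476,-.2333,.055])-.003*u,down(np.radians(1.45)),s))
```

```text
-0.002 299.3421842811746 347.7248330139673
0 294.8247129365851 343.2777402476142
0.002 290.27313929225386 338.7962093324259
[array([259.3624, 330.9642]), array([391.9534, 330.986 ])]
[(289, [92, 121, 137]), (290, [94, 123, 138]), (291, [94, 124, 140]), (292, [95, 125, 141]), (293, [95, 124, 139]), (294, [83, 109, 124]), (295, [59, 77, 89]), (296, [36, 47, 57]), (297, [30, 40, 51]), (298, [32, 45, 57]), (299, [35, 47, 61]), (336, [48, 65, 83]), (337, [49, 65, 83]), (338, [50, 67, 86]), (339, [51, 69, 90]), (340, [54, 75, 97]), (341, [63, 87, 109]), (342, [80, 108, 127]), (343, [93, 123, 141]), (344, [97, 129, 147]), (345, [98, 131, 149]), (346, [100, 132, 151]), (347, [99, 131, 150]), (348, [99, 132, 151])]
(array([-0.3839, 13.0053, -0.2553]), array([-0.0002,  0.0275, -0.0001]))
```

Request:
arm_command:
  commands:
    - {"linear":[-0.1,3,-0.1],"rotation":[0,0.0275,0],"jaw":1}
    - {"linear":[-0.3,6,-0.25],"rotation":[0,0.0275,0],"jaw":1}
    - {"linear":[-0.38,8.5,-0.26],"rotation":[0,0.0275,0],"jaw":1}
    - {"linear":[-0.38,10.5,-0.26],"rotation":[0,0.0275,0],"jaw":1}
    - {"linear":[-0.38,12,-0.26],"rotation":[0,0.0275,0],"jaw":1}
    - {"linear":[-0.38,13,-0.26],"rotation":[0,0.0275,0],"jaw":1}
    - {"linear":[-0.38,13,-0.26],"rotation":[0,0.0275,0],"jaw":1}
    - {"linear":[-0.38,13,-0.26],"rotation":[0,0.0275,0],"jaw":1}
    - {"linear":[-0.38,13,-0.26],"rotation":[0,0.0275,0],"jaw":1}
    - {"linear":[-0.38,13,-0.26],"rotation":[0,0.0275,0],"jaw":1}

```text
time: 13.98
ee_pos: [0.4735, -0.2342, 0.0561]
ee_rot: [-1.572, -0.001, 0.024]
ft_force: [-0.4, 0.0, -0.7]
width: 0.0493
```

Run:
```python
from h import *
s=arm.get_state(); im=arm.grab_frame("wrist"); cv2.imwrite("pics/w7.png",im[:,:,::-1]); print(s['width'],s['ee_pos'],s['ee_rot'],s['joint_vel'],s['time'])
u=np.array([np.cos(np.radians(1.45)),np.sin(np.radians(1.45)),0])
print(delta(np.array([.476,-.2333,.0205])-.003*u,down(np.radians(1.45))))
```

```text
0.049289967176522405 [ 0.4735 -0.2342  0.0561] [-1.5716 -0.0013  0.0245] [ 0.0001 -0.0015  0.0018  0.0032  0.0009 -0.0036 -0.0029] 13.9833
(array([-0.0411,  3.5503,  0.0854]), array([ 0.0008, -0.0009,  0.0012]))
```

View pics/w7.png

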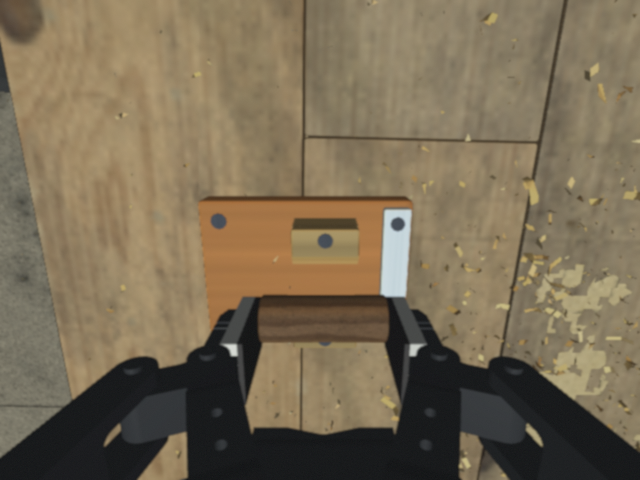

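The held offcut sits over the trough, parallel to it, between cheek (325,241) and the hidden one. Descending slowly.

Request:
arm_command:
  commands:
    - {"linear":[-0.04,0.5,0.08],"rotation":[0,0,0],"jaw":1}
    - {"linear":[-0.04,1,0.08],"rotation":[0,0,0],"jaw":1}
    - {"linear":[-0.04,1.4,0.08],"rotation":[0,0,0],"jaw":1}
    - {"linear":[-0.04,1.8,0.08],"rotation":[0,0,0],"jaw":1}
    - {"linear":[-0.04,2.2,0.08],"rotation":[0,0,0],"jaw":1}
    - {"linear":[-0.04,2.5,0.08],"rotation":[0,0,0],"jaw":1}
    - {"linear":[-0.04,2.8,0.08],"rotation":[0,0,0],"jaw":1}
    - {"linear":[-0.04,3.1,0.08],"rotation":[0,0,0],"jaw":1}
    - {"linear":[-0.04,3.3,0.08],"rotation":[0,0,0],"jaw":1}
    - {"linear":[-0.04,3.3,0.08],"rotation":[0,0,0],"jaw":1}

```text
time: 14.87
ee_pos: [0.4723, -0.233, 0.0216]
ee_rot: [-1.57, 0.001, 0.025]
ft_force: [-1.4, -0.1, 0.3]
width: 0.049
```

Request:
arm_command:
  commands:
    - {"linear":[0,0.06,0],"rotation":[0,0,0],"jaw":1}
    - {"linear":[0.1,0.06,0],"rotation":[0,0,0],"jaw":1}
    - {"linear":[0.2,0.06,0],"rotation":[0,0,0],"jaw":1}
    - {"linear":[0.25,0.06,0],"rotation":[0,0,0],"jaw":1}
    - {"linear":[0.25,0.06,0],"rotation":[0,0,0],"jaw":1}

```text
time: 15.28
ee_pos: [0.4752, -0.2331, 0.0216]
ee_rot: [-1.571, -0.0, 0.025]
ft_force: [0.0, -0.6, -0.0]
width: 0.0494
```

Request:
arm_command:
  commands:
    - {"linear":[0.05,0,0],"rotation":[0,0,0],"jaw":1}
    - {"linear":[0.1,0,0],"rotation":[0,0,0],"jaw":1}
    - {"linear":[0.1,0,0],"rotation":[0,0,0],"jaw":1}

```text
time: 15.53
ee_pos: [0.4761, -0.233, 0.0215]
ee_rot: [-1.571, -0.0, 0.024]
ft_force: [0.6, 0.7, -0.4]
width: 0.0496
```

Request:
arm_command:
  commands:
    - {"linear":[0.05,0,0],"rotation":[0,0,0],"jaw":1}
    - {"linear":[0.1,0,0],"rotation":[0,0,0],"jaw":1}
    - {"linear":[0.1,0,0],"rotation":[0,0,0],"jaw":1}

```text
time: 15.78
ee_pos: [0.4771, -0.233, 0.0215]
ee_rot: [-1.571, -0.0, 0.025]
ft_force: [-0.7, -0.5, -1.3]
width: 0.0492
```

Request:
arm_command:
  commands:
    - {"linear":[0.05,0,0],"rotation":[0,0,0],"jaw":1}
    - {"linear":[0.1,0,0],"rotation":[0,0,0],"jaw":1}
    - {"linear":[0.1,0,0],"rotation":[0,0,0],"jaw":1}

```text
time: 16.03
ee_pos: [0.4775, -0.233, 0.0213]
ee_rot: [-1.571, 0.001, 0.024]
ft_force: [-4.5, -0.2, 2.3]
width: 0.0491
```

Run:
```python
from h import *
s=arm.get_state(); print(s['ee_pos'],s['ft_force'],s['width'],s['time'])
for n in ("wrist","scene","side"): cv2.imwrite(f"pics/{n}8.png",arm.grab_frame(n)[:,:,::-1])
a=cv2.imread("pics/scene8.png")[200:280,420:520]; b=cv2.imread("pics/side8.png")[290:370,190:300]
cv2.imwrite("pics/z8.png",cv2.resize(a,None,fx=6,fy=6,interpolation=cv2.INTER_CUBIC)); cv2.imwrite("pics/z8b.png",cv2.resize(b,None,fx=6,fy=6,interpolation=cv2.INTER_CUBIC))
```

```text
[ 0.4775 -0.233   0.0213] [-4.4858 -0.1923  2.3298] 0.049117616077155625 16.0333
```

View pics/wrist8.png

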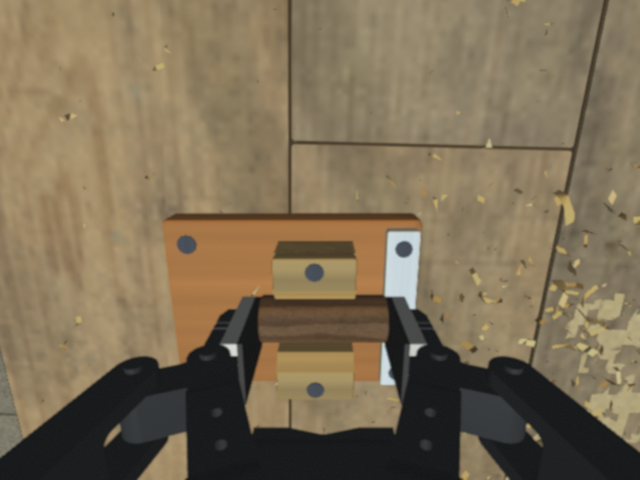

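View pics/z8b.png

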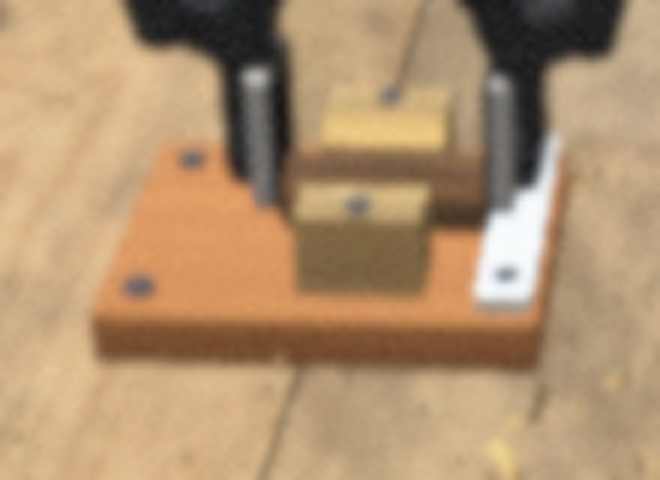

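Contact with the stop at -4.5 N. The offcut lies between the cheeks at (323,318), with the right finger over the stop bar. Seating it on the floor next.

Request:
arm_command:
  commands:
    - {"linear":[0,0.04,0],"rotation":[0,0,0],"jaw":1}
    - {"linear":[0,0.08,0],"rotation":[0,0,0],"jaw":1}
    - {"linear":[0,0.08,0],"rotation":[0,0,0],"jaw":1}

```text
time: 16.43
ee_pos: [0.4774, -0.233, 0.0206]
ee_rot: [-1.571, 0.001, 0.024]
ft_force: [-6.1, -0.3, 3.4]
width: 0.0495
```

Request:
arm_command:
  commands:
    - {"linear":[0,0.05,0],"rotation":[0,0,0],"jaw":1}
    - {"linear":[0,0.05,0],"rotation":[0,0,0],"jaw":1}

```text
time: 16.6
ee_pos: [0.4775, -0.233, 0.0205]
ee_rot: [-1.571, 0.001, 0.024]
ft_force: [-9.7, 1.4, 13.9]
width: 0.049
```

Request:
arm_command:
  commands:
    - {"linear":[0,0,0],"rotation":[0,0,0],"jaw":-0.25}
    - {"linear":[0,0,0],"rotation":[0,0,0],"jaw":-0.4}
    - {"linear":[0,0,0],"rotation":[0,0,0],"jaw":-0.7}
    - {"linear":[0,0,0],"rotation":[0,0,0],"jaw":-0.9}
    - {"linear":[0,0,0],"rotation":[0,0,0],"jaw":-0.9}
    - {"linear":[0,-0.5,0],"rotation":[0,0,0],"jaw":-0.9}
    - {"linear":[0,-2,0],"rotation":[0,0,0],"jaw":-0.9}
    - {"linear":[0,-5,0],"rotation":[0,0,0],"jaw":-0.9}
    - {"linear":[0,-9,0],"rotation":[0,0,0],"jaw":-0.9}
    - {"linear":[0,-12,0],"rotation":[0,0,0],"jaw":-0.9}
    - {"linear":[0,-12,0],"rotation":[0,0,0],"jaw":-0.9}
    - {"linear":[0,-12,0],"rotation":[0,0,0],"jaw":-0.9}

```text
time: 17.6
ee_pos: [0.4788, -0.2335, 0.1421]
ee_rot: [-1.573, -0.003, 0.024]
ft_force: [-0.3, -1.0, -1.2]
width: 0.0811
```

Run:
```python
from h import *
s=arm.get_state(); print(s['ee_pos'],s['ft_force'],s['width'],s['time'])
for n in ("wrist","scene","side"): cv2.imwrite(f"pics/{n}9.png",arm.grab_frame(n)[:,:,::-1])
w=cv2.imread("pics/wrist9.png"); cv2.imwrite("pics/z9w.png",cv2.resize(w[170:300,220:420],None,fx=4,fy=4,interpolation=cv2.INTER_CUBIC))
b=cv2.imread("pics/side9.png")[295:360,195:300]
cv2.imwrite("pics/z9b.png",cv2.resize(b,None,fx=7,fy=7,interpolation=cv2.INTER_CUBIC))
```

```text
[ 0.4788 -0.2335  0.1421] [-0.2743 -1.0138 -1.1715] 0.0811487845587876 17.6
```

View pics/z9w.png

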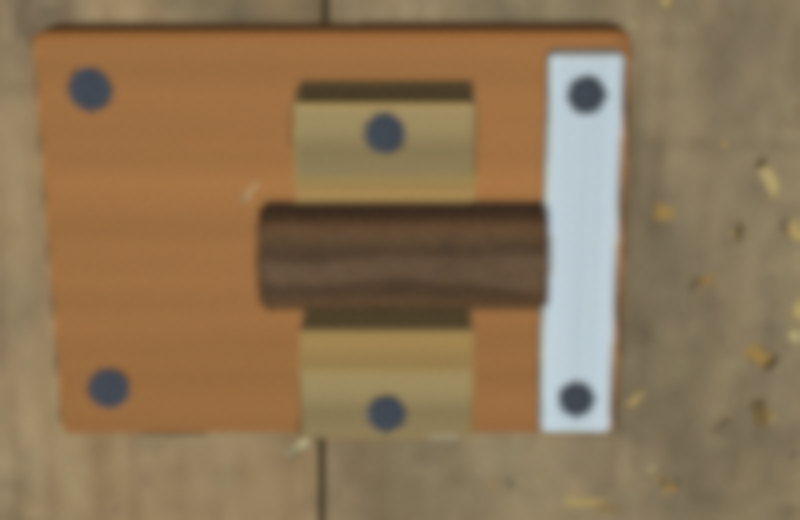

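View pics/z9b.png

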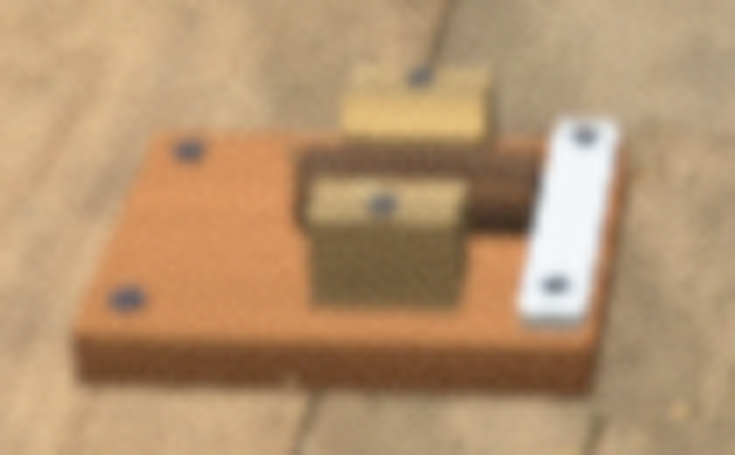

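View pics/scene9.png

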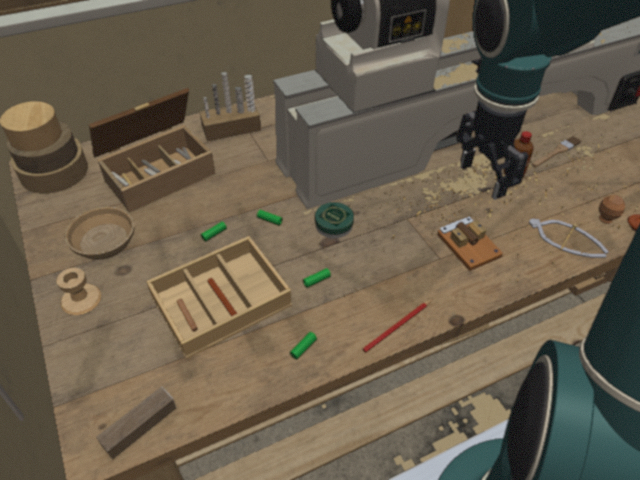

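Run:
```python
from h import *
s=arm.get_state(); c=wristcam(s); w=cv2.imread("pics/wrist9.png")
z=lambda u,v,h: ray((220+(u+.5)/4-.5,170+(v+.5)/4-.5),h,c)
for h in (.0245,.030,.034): print(h,z(547,275,h),z(262,275,h))
print("stop face",z(540,428,.021),z(548,55,.021))
print(np.round((z(540,428,.021)+z(548,55,.021))/2,4))
```

```text
0.0245 [ 0.4994 -0.234   0.0245] [ 0.4497 -0.2352  0.0245]
0.03 [ 0.4989 -0.2324  0.03  ] [ 0.4503 -0.2336  0.03  ]
0.034 [ 0.4985 -0.2312  0.034 ] [ 0.4507 -0.2324  0.034 ]
stop face [ 0.4999 -0.2641  0.021 ] [ 0.498  -0.1962  0.021 ]
[ 0.4989 -0.2301  0.021 ]
```

The offcut's end lines up with the stop face within about 0.5 mm and lies flat between the cheeks. The bin bystanders and the tin are in place. Handing in.

```bash
python3 -c "
from workcell import arm
print(arm.get_state()['joint_vel']); print(arm.sign_off())"
```

```text
[-3.07519920e-03  1.06608752e-02  1.57688410e-03 -7.68320168e-05
 -3.43960353e-04 -7.27518311e-05 -8.87394686e-05]
the job is handed in; nothing more can be done
None
```

The short offcut is lying in the drilling cradle's trough, butted against the stop, and I have handed the job in. It took about 18 s of the 58 s allowed.

I lifted it out of the bin across its thickness, laid it on bare bench and let go. I then took it again by its two ends and lowered it between the cheeks. From there I slid it to the stop (the last reading before release was about 10 N against it) and pressed it onto the floor with about 14 N. After that I released it and withdrew upwards.

**Last checks:**
- **Position:** the wrist picture puts the offcut's end within about 0.5 mm of the stop face, which is inside the camera's 2 mm calibration. The offcut is parallel to the trough, and the side view shows it lying flat.
- **Bystanders:** the scene picture shows the two thin offcuts, the wax tin and the green look-alikes where they were.
- **Gripper:** it is open and about 12 cm above the cradle, touching nothing.

**Disagreement:** contact with the stop came about 1.5 mm further along than the camera had predicted. I went by the contact force. No check failed.

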